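# Change the cafe counter over from croissants to cake

### The job

Breakfast is over and only one of the two glass pastry cases may stand open at a time. First lower the sliding glass front of the croissant case by its handle until it is fully shut, then raise the front of the cake case all the way up and leave it standing open.

Things in the scene. Friction and masses are not known exactly. Their poses are not given: they have to be found in the camera images.
- croissant_sash (a joint): How far (m) the croissant case's glass front is raised: 0 shut, 0.11 fully open, hard stops at both. It slides straight up and down. About 0.35 kg, held by about 6 N of friction, so it stays where left: raising takes about 10 N, lowering about 3 N. Case: fixed glass box, dark steel frame, 220 deep x 280 wide x 170 mm high, four croissants on a tray inside; a small cup on the rear of its top.
- croissant_handle (a point): Centre of the level steel handle bar on top of the croissant case's sliding front. Bar 16 x 16 mm, 120 mm long, centre 42 mm above the sash's top edge (14 mm thick) on two 10 mm posts 100 mm apart. y runs along the bar, z up, x over the case behind it, away from the robot. Bar centre 211 mm above the table when shut, 321 mm when fully open.
- cake_sash (a joint): The same for the cake case's glass front: 0 shut, 0.11 fully open; same weight and friction. The case is the same size, with one round cake, 165 mm across, on a white stand inside; a saucer lies on the rear of its top. The cases may stand either way round, left or right.
- cake_handle (a point): Centre of the handle bar on top of the cake case's sliding front; the same bar, heights and axes as the croissant case's. (A wooden bread bin to the side has a similar pull but no glass front: not part of the job.)

How it is judged:
On the way, in this order (a step that is already met when the one before it is completed fails the run):
1. the croissant case's front is shut while the cake case's front is still down (value of joint croissant_sash below 0.012 m and value of joint cake_sash below 0.03 m), for 0.2 s.
2. the cake case's front is raised all the way (value of joint cake_sash above 0.095 m), for 0.2 s.
At the end, for the whole second after the job is handed in: The croissant case's front is shut (within 12 mm of its lower stop) and the cake case's front stands fully open (within 15 mm of its upper stop, 110 mm up), at rest (value of joint croissant_sash below 0.012 m and value of joint cake_sash above 0.095 m and velocity of joint cake_sash between -0.01 and 0.01 m/s); the robot touches nothing.
It also fails if it takes over 58 s, if anything falls off the work surface, if the arm or the gripper's body presses on something with over 40 N, if the wrist force passes 120 N, or if a joint passes its speed limit or range.

### The arm

A 7-joint arm with a two-finger parallel gripper is mounted at the origin on the work surface. World frame = base frame: x ahead of the robot, y to its left, z up, the work surface at z = 0. Lengths are in m, angles in rad, forces in N, time in s.
With the tool pointing down it reaches from about 0.4 to 0.85 m from the base axis. Payload 4.5 kg.
Tool frame: the origin (TCP) lies on the centre line of the jaws, within the pads' length; the fingertips stand 11 mm ahead of it and the grasp point (between the pads) lies 8 mm behind it; z points along the fingers, y is the line along which they close (so a half turn about z gives the same grasp; the last joint's range is limited). The gripper opens to 88 mm and grips with 3 to 60 N. Pads are 18 mm wide; open, the fingers measure 123 mm over their backs; the gripper's body (75 mm by 187 mm) begins 45 mm behind the grasp point.
Start: joints at [-1.122, 0.689, -0.195, 1.565, 0.157, 0.902, -0.215], TCP at [0.252, 0.572, 0.25] pointing down, gripper open.
Joint ranges: [-3.01, 3.01], [-0.46, 2.08], [-1.47, 1.51], [0.13, 2.56], [-1, 4.14], [0.04, 2.09], [-2.66, 2.66]. Speed limits (rad/s): [2.57, 2.57, 3.14, 3.14, 3.14, 3.14, 3.14].

### API

Orientations are given as a unit quaternion [x, y, z, w].
In Python, from plant import * gives the robot as it stands. The module is installed in compiled form; this text tells all that it offers.
- The arm moves only by the tool send_rows, never from a script. Its argument "motion" is a list of rows, each an object of numbers: "x", "y", "z": the shift along the tool's x, y, z in cm; "rx", "ry", "rz": the turn, a rotation vector about the tool's x, y, z in rad; "jaw": the finger opening in cm, from 0 to 8.81. In form: [{"x": .., "y": .., "z": .., "rx": .., "ry": .., "rz": .., "jaw": ..}, ...]. A call has exactly 5 rows; each row shifts and turns the commanded pose from where the row before left it, along the tool's axes as they then stand; what a row does not reach is not made up. A row lasts 1/10 s, in which the tool goes at most 50 mm and 8.59 degrees, less where a joint would pass 70% of its speed; a pose out of reach is approached as far as the arm can. A call is refused whole if a number of a shift passes 5 or a number of a turn 0.15, either way. A call with a gripper value outside its range is refused whole. The fingers move at their own pace and stop on an object; "grip_force" is the grip in N (left out, the last holds). Time passes only in rows, so rows that do not move let the fingers close, or fill a call up. It gives the time, the measured TCP pose, the force, the opening and the grip force at its end, in the units of the state.
- get_state(): the state, without advancing time (a new reading comes with each control period).
- snapshot(name): name is "scene" or "top" or "wrist"; returns a dict with "img" (480x640x3 uint8, red, green, blue), "vertical_fov" (degrees; the focal length in pixels is half the picture's height over the tangent of half this angle, whatever the lens; pixels are square), "cx", "cy" (the principal point, pixels), "D" ([k1, k2, p1, p2, k3] as OpenCV has them; the pictures are not rectified), "extrinsics" (4x4, takes a point from camera to world coordinates). Camera axes: x right, y up, looking along -z (the intrinsics and any distortion apply to the point x, -y, -z); pixel columns grow to the right and rows downward; lengths in m; the calibration is good to about 2 mm. A picture is of the moment at which its call begins. There is no depth.
- finish_job(): hands the job in; it is judged then, once.
The state is a dict: "clock": time; "q": joint angles; "qd": joint speeds; "joint_torque": joint torques, N m; "tool_pos": TCP position; "eef_rot": TCP orientation; "contact_force": force on the tool from outside, world axes, zero at the start; "moment": the same for the moment, N m; "opening": opening from 0.0 (shut) to 1.0 (fully open); "finger_force": force on a finger pad.
Only numpy, scipy, OpenCV 4.12 (cv2) and the standard library are available. Lean on these libraries where they do the work, as an engineer would, in place of code of your own. Each camera call takes 0.05 s, during which the arm holds its last target. There are 200 camera calls.

## Working session

There is one attempt and no reset: what is moved stays moved. The work goes in short steps, Python scripts to look and compute and a tool call to move; the robot and the scene stay as the last step left them, time stands still between calls to the robot, and variables do not carry over. Pictures are saved under pics/ and viewed, at most 10 in all, crops included, and the job is handed in when it is done.

Besides the shell and the picture viewer there is one more tool, called after "Call:" as name(argument=value, ...) on one line, values as JSON. send_rows: Moves the arm, as the interface text tells. Its arguments: {"type":"object","properties":{"motion":{"type":"array"},"grip_force":{"type":"number"}},"required":["motion"]}

```bash
mkdir -p pics
cat > h.py <<'E'
import numpy as np, cv2
from plant import *
def K(s):
    f=240/np.tan(np.radians(s["vertical_fov"])/2)
    return np.array([[f,0,s["cx"]],[0,f,s["cy"]],[0,0,1.]])
def ray(s,u,v):
    p=cv2.undistortPoints(np.array([[[u,v]]],float),K(s),np.array(s["D"],float))[0,0]
    T=np.array(s["extrinsics"]); d=T[:3,:3]@np.array([p[0],-p[1],-1.]); return T[:3,3],d
def onz(s,u,v,z):
    o,d=ray(s,u,v); return o+d*(z-o[2])/d[2]
def proj(s,P):
    T=np.array(s["extrinsics"]); c=(np.atleast_2d(P)-T[:3,3])@T[:3,:3]; c=c*[1,-1,-1]
    return cv2.projectPoints(c.astype(float),np.zeros(3),np.zeros(3),K(s),np.array(s["D"],float))[0][:,0]
def snap(n,name):
    s=snapshot(n); cv2.imwrite(f"pics/{name}.png",s["img"][:,:,::-1]); 
    import pickle; pickle.dump(s,open(f"pics/{name}.pkl","wb")); return s
E
python3 -c "
from h import *
for n in ['scene','top','wrist']:
    s=snap(n,n+'0'); print(n,np.round(s['extrinsics'],3).tolist(),s['vertical_fov'])
st=get_state();print(st)"
```

```text
scene [[0.962, 0.23, -0.144, 0.353], [-0.272, 0.815, -0.511, -0.595], [-0.0, 0.531, 0.847, 1.107], [0.0, 0.0, 0.0, 1.0]] 44.16485814819306
top [[0.015, 0.999, -0.037, 0.485], [-1.0, 0.015, -0.017, -0.015], [-0.017, 0.038, 0.999, 0.962], [0.0, 0.0, 0.0, 1.0]] 51.62048212188737
wrist [[0.404, -0.867, -0.292, 0.175], [0.915, 0.382, 0.131, 0.605], [-0.002, -0.32, 0.947, 0.384], [0.0, 0.0, 0.0, 1.0]] 65.67843951165067
{'clock': 0.15, 'q': array([-1.12219471,  0.68977522, -0.19453226,  1.56606283,  0.15730255,
        0.90247859, -0.21513944]), 'qd': array([-0.00038468, -0.00279185, -0.00155147, -0.00333034,  0.00013993,
       -0.00228058, -0.00034564]), 'joint_torque': array([-2.00173970e-03, -5.27857876e+01, -1.26848012e+00, -1.53585631e+01,
       -5.24926186e-02,  3.95370706e-03,  1.14734721e-04]), 'tool_pos': array([0.25173104, 0.57158339, 0.2491157 ]), 'eef_rot': array([ 2.05904317e-01,  9.78571902e-01, -6.61043608e-04, -9.08232123e-05]), 'contact_force': array([ 0.61393284, -1.22110562, -0.05214329]), 'moment': array([-0.02496459, -0.00212737,  0.00298396]), 'finger_force': 0.0, 'opening': 0.9963370491969393}
```

View pics/scene0.png

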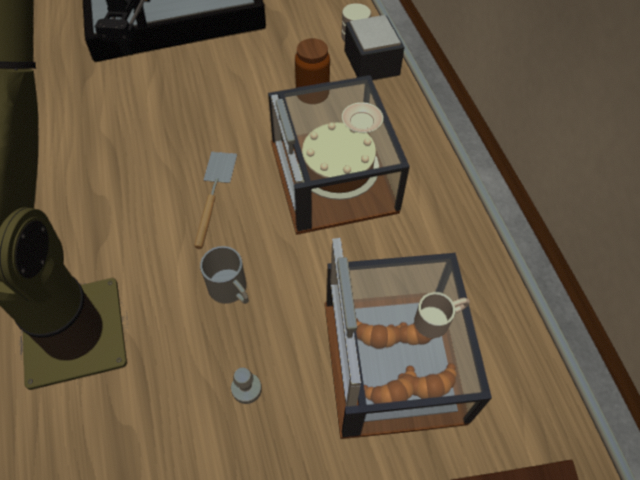

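View pics/top0.png

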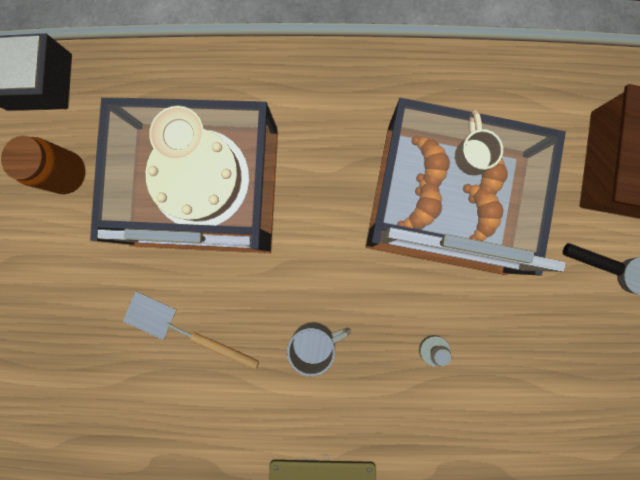

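The scene view shows the cake case at the left (bar in the top image about (125..200, 236)). The croissant case is at the right, with its bar from about (443,240) to (532,258) in the top view and about (345,290) in the scene view. Next I'll enlarge the bars to get their end points.

```bash
python3 -c "
import cv2,numpy as np
t=cv2.imread('pics/top0.png');s=cv2.imread('pics/scene0.png')
r=lambda im,x,y,w,h:cv2.resize(im[y:y+h,x:x+w],(400,300),interpolation=cv2.INTER_CUBIC)
cv2.imwrite('pics/crop.png',np.vstack([np.hstack([r(t,90,190,133,100),r(t,440,200,133,100)]),np.hstack([r(s,240,80,133,100),r(s,290,235,133,100)])]))"
```

```text
(no output)
```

View pics/crop.png

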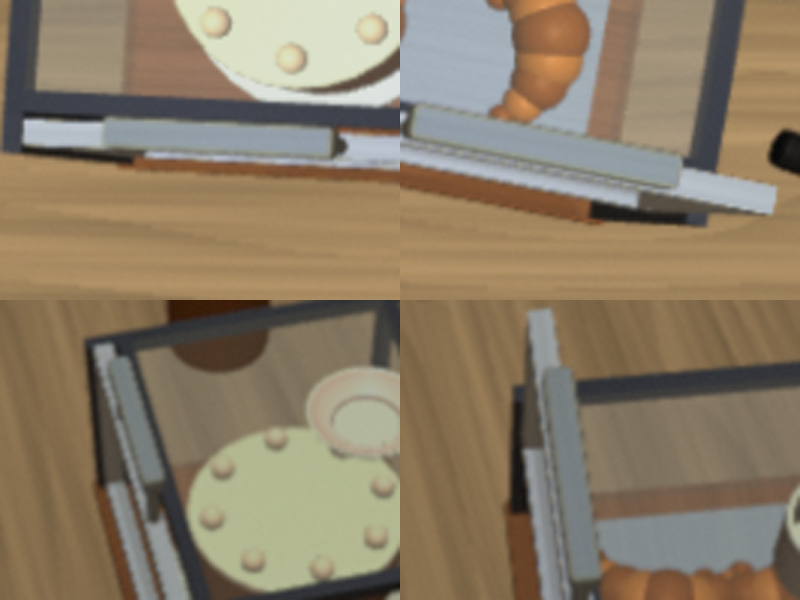

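The crop shows both bars clearly. In the top view, cake runs (125,235)-(200.7,237.3) and croissant (444.5,240.3)-(533,256.7). In the scene view, cake runs (279.3,100)-(290.7,141.7) and croissant (341.7,258.3)-(351.7,328.3).

```bash
cat > m.py <<'E'
from h import *
import pickle
from scipy.spatial.transform import Rotation as R
T=pickle.load(open('pics/top0.pkl','rb'));S=pickle.load(open('pics/scene0.pkl','rb'))
def tri(a,b):
    o1,d1=ray(T,*a);o2,d2=ray(S,*b)
    A=np.c_[d1,-d2];x=np.linalg.lstsq(A,o2-o1,rcond=None)[0]
    p,q=o1+x[0]*d1,o2+x[1]*d2; return (p+q)/2,np.linalg.norm(p-q)
for n,t,s in (('cake',[(125,235),(200.7,237.3)],[(279.3,100),(290.7,141.7)]),('cro',[(444.5,240.3),(533,256.7)],[(341.7,258.3),(351.7,328.3)])):
    P=[tri(a,b) for a,b in zip(t,s)]; print(n,[(np.round(p,4),round(g,4)) for p,g in P],'len',np.linalg.norm(P[0][0]-P[1][0]))
    for z in (.219,.329):
        a,b=onz(T,*t[0],z),onz(T,*t[1],z);c=(a+b)/2
        print(z,np.round(c,4),'len',np.linalg.norm(a-b),'bardir deg',np.degrees(np.arctan2(*(a-b)[:2])))
st=get_state();print(R.from_quat(st['eef_rot']).as_matrix().round(3))
E
python3 m.py
```

```text
cake [(array([0.5255, 0.3078, 0.2143]), np.float64(0.0034)), (array([0.522 , 0.1902, 0.2103]), np.float64(0.0002))] len 0.11775802823557752
0.219 [0.5226 0.247  0.219 ] len 0.11846593957974205 bardir deg 0.9357300397275888
0.329 [0.517  0.2082 0.329 ] len 0.10091558676601362 bardir deg 0.935730039727624
cro [(array([ 0.5176, -0.1577,  0.3185]), np.float64(0.0004)), (array([ 0.4974, -0.2744,  0.3193]), np.float64(0.0006))] len 0.11845440010532672
0.219 [ 0.5111 -0.2474  0.219 ] len 0.1371739636718759 bardir deg 9.547250503436123
0.329 [ 0.5072 -0.2129  0.329 ] len 0.11685207648776695 bardir deg 9.54725050343612
[[-0.915  0.403 -0.   ]
 [ 0.403  0.915 -0.001]
 [-0.    -0.001 -1.   ]]
```

Call:
send_rows(motion=[{"z": -1.3, "rz": 0.132, "jaw": 8.8}, {"z": -1.3, "rz": 0.132, "jaw": 8.8}, {"z": -1.3, "rz": 0.132, "jaw": 8.8}, {"z": -1.3, "rz": 0.132, "jaw": 8.8}, {"z": -1.3, "rz": 0.132, "jaw": 8.8}], grip_force=30)

```text
schema error: expected keys x, y, z, rx, ry, rz, jaw
```

Call:
send_rows(motion=[{"z": -1.3, "rz": 0.132, "jaw": 0}, {"z": -1.3, "rz": 0.132, "jaw": 0}, {"z": -1.3, "rz": 0.132, "jaw": 0}, {"z": -1.3, "rz": 0.132, "jaw": 0}, {"z": -1.3, "rz": 0.132, "jaw": 0}])

```text
schema error: expected keys x, y, z, rx, ry, rz, jaw
```

Call:
send_rows(motion=[{"x": 0, "y": 0, "z": -1.3, "rx": 0, "ry": 0, "rz": 0.132, "jaw": 8.8}, {"x": 0, "y": 0, "z": -1.3, "rx": 0, "ry": 0, "rz": 0.132, "jaw": 8.8}, {"x": 0, "y": 0, "z": -1.3, "rx": 0, "ry": 0, "rz": 0.132, "jaw": 8.8}, {"x": 0, "y": 0, "z": -1.3, "rx": 0, "ry": 0, "rz": 0.132, "jaw": 8.8}, {"x": 0, "y": 0, "z": -1.3, "rx": 0, "ry": 0, "rz": 0.132, "jaw": 8.8}], grip_force=30)

```text
clock: 0.65
tool_pos: [0.2516, 0.5718, 0.3149]
eef_rot: [0.514, 0.858, -0.0, -0.0]
contact_force: [0.0, 0.1, 0.0]
opening: 0.998
finger_force: 0.0
```

Call:
send_rows(motion=[{"x": 0, "y": 0, "z": -1.3, "rx": 0, "ry": 0, "rz": 0.132, "jaw": 0}, {"x": 0, "y": 0, "z": -1.3, "rx": 0, "ry": 0, "rz": 0.132, "jaw": 0}, {"x": 0, "y": 0, "z": -1.3, "rx": 0, "ry": 0, "rz": 0.132, "jaw": 0}, {"x": 0, "y": 0, "z": -1.3, "rx": 0, "ry": 0, "rz": 0.132, "jaw": 0}, {"x": 0, "y": 0, "z": -1.3, "rx": 0, "ry": 0, "rz": 0.132, "jaw": 0}])

```text
clock: 1.15
tool_pos: [0.2516, 0.5718, 0.3799]
eef_rot: [0.764, 0.645, -0.0, 0.0]
contact_force: [-0.4, -0.1, 0.2]
opening: 0.571
finger_force: 0.0
```

Call:
send_rows(motion=[{"x": -3.6, "y": 1.9, "z": 0, "rx": 0, "ry": 0, "rz": 0, "jaw": 0}, {"x": -3.6, "y": 1.9, "z": 0, "rx": 0, "ry": 0, "rz": 0, "jaw": 0}, {"x": -3.6, "y": 1.9, "z": 0, "rx": 0, "ry": 0, "rz": 0, "jaw": 0}, {"x": -3.6, "y": 1.9, "z": 0, "rx": 0, "ry": 0, "rz": 0, "jaw": 0}, {"x": -3.6, "y": 1.9, "z": 0, "rx": 0, "ry": 0, "rz": 0, "jaw": 0}])

```text
clock: 1.65
tool_pos: [0.3163, 0.3772, 0.3796]
eef_rot: [0.763, 0.647, -0.0, 0.0]
contact_force: [0.9, 0.4, -0.4]
opening: 0.113
finger_force: 0.0
```

Call:
send_rows(motion=[{"x": -3.6, "y": 1.9, "z": 0, "rx": 0, "ry": 0, "rz": 0, "jaw": 0}, {"x": -3.6, "y": 1.9, "z": 0, "rx": 0, "ry": 0, "rz": 0, "jaw": 0}, {"x": -3.6, "y": 1.9, "z": 0, "rx": 0, "ry": 0, "rz": 0, "jaw": 0}, {"x": -3.6, "y": 1.9, "z": 0, "rx": 0, "ry": 0, "rz": 0, "jaw": 0}, {"x": -3.6, "y": 1.9, "z": 0, "rx": 0, "ry": 0, "rz": 0, "jaw": 0}])

```text
clock: 2.15
tool_pos: [0.3806, 0.1842, 0.3797]
eef_rot: [0.763, 0.647, -0.0, -0.0]
contact_force: [1.7, 0.7, 0.4]
opening: 0.002
finger_force: 0.0
```

Call:
send_rows(motion=[{"x": -3.6, "y": 1.9, "z": 0, "rx": 0, "ry": 0, "rz": 0, "jaw": 0}, {"x": -3.6, "y": 1.9, "z": 0, "rx": 0, "ry": 0, "rz": 0, "jaw": 0}, {"x": -3.6, "y": 1.9, "z": 0, "rx": 0, "ry": 0, "rz": 0, "jaw": 0}, {"x": -3.6, "y": 1.9, "z": 0, "rx": 0, "ry": 0, "rz": 0, "jaw": 0}, {"x": -3.6, "y": 1.9, "z": 0, "rx": 0, "ry": 0, "rz": 0, "jaw": 0}])

```text
clock: 2.65
tool_pos: [0.4449, -0.0088, 0.3797]
eef_rot: [0.763, 0.647, 0.0, -0.0]
contact_force: [0.4, 0.4, 0.5]
opening: 0.004
finger_force: 0.0
```

Call:
send_rows(motion=[{"x": -3.6, "y": 1.9, "z": 0, "rx": 0, "ry": 0, "rz": 0, "jaw": 0}, {"x": -3.6, "y": 1.9, "z": 0, "rx": 0, "ry": 0, "rz": 0, "jaw": 0}, {"x": -3.6, "y": 1.9, "z": 0, "rx": 0, "ry": 0, "rz": 0, "jaw": 0}, {"x": -3.6, "y": 1.5, "z": 0, "rx": 0, "ry": 0, "rz": 0, "jaw": 0}, {"x": 0, "y": 0, "z": 0, "rx": 0, "ry": 0, "rz": 0, "jaw": 0}])

```text
clock: 3.15
tool_pos: [0.4921, -0.1673, 0.3796]
eef_rot: [0.765, 0.643, -0.001, 0.002]
contact_force: [-0.2, -0.6, -0.3]
opening: 0.004
finger_force: 0.0
```

Call:
send_rows(motion=[{"x": -2.2, "y": 1.2, "z": 0, "rx": 0, "ry": 0, "rz": 0, "jaw": 0}, {"x": -2.2, "y": 1.2, "z": 0, "rx": 0, "ry": 0, "rz": 0, "jaw": 0}, {"x": 0, "y": 0, "z": 2, "rx": 0, "ry": 0, "rz": 0, "jaw": 0}, {"x": 0, "y": 0, "z": 1.5, "rx": 0, "ry": 0, "rz": 0, "jaw": 0}, {"x": 0, "y": 0, "z": 0, "rx": 0, "ry": 0, "rz": 0, "jaw": 0}])

```text
clock: 3.65
tool_pos: [0.5077, -0.2068, 0.3427]
eef_rot: [0.762, 0.647, -0.001, -0.002]
contact_force: [-0.5, 1.4, -0.6]
opening: 0.006
finger_force: 0.0
```

```bash
python3 -c "
from h import *
s=snap('scene','s1');t=snap('wrist','w1')
cv2.imwrite('pics/c1.png',cv2.resize(np.hstack([s['img'][180:480,200:500],t['img'][90:390,170:470]])[:,:,::-1],(800,400)));print(get_state()['tool_pos'])
print(proj(t,[[.508,-.215,.319]]))"
```

```text
[ 0.50894472 -0.20767243  0.34479251]
[[319.49092879 320.03666386]]
```

View pics/c1.png

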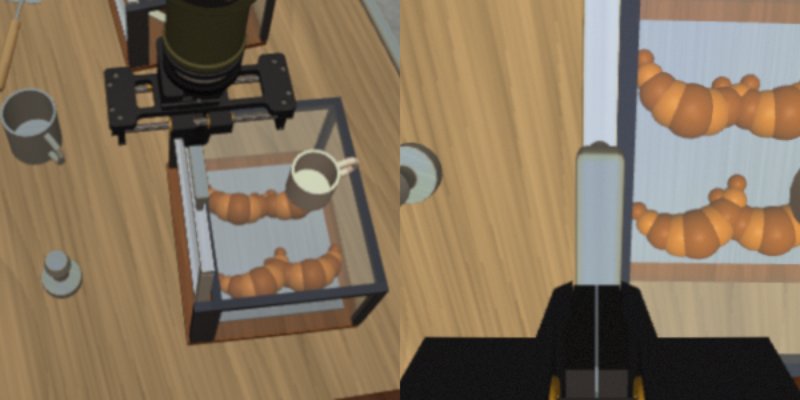

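The wrist view shows the closed fingers centred over the croissant bar (bar columns 578-623, finger seam at 598 in the crop). I'll push it down from here.

Call:
send_rows(motion=[{"x": 0, "y": 0, "z": 0.7, "rx": 0, "ry": 0, "rz": 0, "jaw": 0}, {"x": 0, "y": 0, "z": 0.7, "rx": 0, "ry": 0, "rz": 0, "jaw": 0}, {"x": 0, "y": 0, "z": 0.7, "rx": 0, "ry": 0, "rz": 0, "jaw": 0}, {"x": 0, "y": 0, "z": 0.7, "rx": 0, "ry": 0, "rz": 0, "jaw": 0}, {"x": 0, "y": 0, "z": 0.7, "rx": 0, "ry": 0, "rz": 0, "jaw": 0}])

```text
clock: 4.25
tool_pos: [0.5098, -0.2084, 0.3095]
eef_rot: [0.763, 0.647, 0.001, 0.001]
contact_force: [2.3, 0.8, 2.9]
opening: 0.007
finger_force: 1.5
```

Call:
send_rows(motion=[{"x": 0, "y": 0, "z": 0.8, "rx": 0, "ry": 0, "rz": 0, "jaw": 0}, {"x": 0, "y": 0, "z": 0.8, "rx": 0, "ry": 0, "rz": 0, "jaw": 0}, {"x": 0, "y": 0, "z": 0.8, "rx": 0, "ry": 0, "rz": 0, "jaw": 0}, {"x": 0, "y": 0, "z": 0.8, "rx": 0, "ry": 0, "rz": 0, "jaw": 0}, {"x": 0, "y": 0, "z": 0.8, "rx": 0, "ry": 0, "rz": 0, "jaw": 0}])

```text
clock: 4.75
tool_pos: [0.509, -0.2084, 0.269]
eef_rot: [0.763, 0.647, 0.0, 0.0]
contact_force: [1.9, 0.6, 2.2]
opening: 0.009
finger_force: 1.5
```

Following at about 3 N. Stop is at TCP ≈ 0.230.

Call:
send_rows(motion=[{"x": 0, "y": 0, "z": 0.7, "rx": 0, "ry": 0, "rz": 0, "jaw": 0}, {"x": 0, "y": 0, "z": 0.7, "rx": 0, "ry": 0, "rz": 0, "jaw": 0}, {"x": 0, "y": 0, "z": 0.7, "rx": 0, "ry": 0, "rz": 0, "jaw": 0}, {"x": 0, "y": 0, "z": 0.7, "rx": 0, "ry": 0, "rz": 0, "jaw": 0}, {"x": 0, "y": 0, "z": 0.5, "rx": 0, "ry": 0, "rz": 0, "jaw": 0}])

```text
clock: 5.25
tool_pos: [0.5086, -0.2084, 0.236]
eef_rot: [0.763, 0.647, -0.0, -0.0]
contact_force: [2.4, -1.2, 3.2]
opening: 0.005
finger_force: 1.3
```

Call:
send_rows(motion=[{"x": 0, "y": 0, "z": 0.3, "rx": 0, "ry": 0, "rz": 0, "jaw": 0}, {"x": 0, "y": 0, "z": 0.2, "rx": 0, "ry": 0, "rz": 0, "jaw": 0}, {"x": 0, "y": 0, "z": 0.2, "rx": 0, "ry": 0, "rz": 0, "jaw": 0}, {"x": 0, "y": 0, "z": 0, "rx": 0, "ry": 0, "rz": 0, "jaw": 0}, {"x": 0, "y": 0, "z": 0, "rx": 0, "ry": 0, "rz": 0, "jaw": 0}])

```text
clock: 5.75
tool_pos: [0.5084, -0.2083, 0.2304]
eef_rot: [0.763, 0.647, 0.0, -0.0]
contact_force: [-0.3, -0.1, 8.9]
opening: 0.006
finger_force: 4.3
```

Call:
send_rows(motion=[{"x": 0, "y": 0, "z": -1, "rx": 0, "ry": 0, "rz": 0, "jaw": 0}, {"x": 0, "y": 0, "z": -2.5, "rx": 0, "ry": 0, "rz": 0, "jaw": 0}, {"x": 0, "y": 0, "z": -2.5, "rx": 0, "ry": 0, "rz": 0, "jaw": 0}, {"x": 0, "y": 0, "z": -2, "rx": 0, "ry": 0, "rz": -0.075, "jaw": 8.8}, {"x": 0, "y": 0, "z": 0, "rx": 0, "ry": 0, "rz": -0.075, "jaw": 8.8}])

```text
clock: 6.25
tool_pos: [0.5095, -0.2091, 0.3124]
eef_rot: [0.711, 0.703, 0.001, 0.002]
contact_force: [0.3, 0.3, -0.4]
opening: 0.163
finger_force: 0.0
```

Call:
send_rows(motion=[{"x": 3.5, "y": 0.1, "z": 0, "rx": 0, "ry": 0, "rz": 0, "jaw": 8.8}, {"x": 3.5, "y": 0.1, "z": 0, "rx": 0, "ry": 0, "rz": 0, "jaw": 8.8}, {"x": 3.5, "y": 0.1, "z": 0, "rx": 0, "ry": 0, "rz": 0, "jaw": 8.8}, {"x": 3.5, "y": 0, "z": 0, "rx": 0, "ry": 0, "rz": 0, "jaw": 8.8}, {"x": 3.5, "y": 0, "z": 0, "rx": 0, "ry": 0, "rz": 0, "jaw": 8.8}])

```text
clock: 6.75
tool_pos: [0.5134, -0.0322, 0.3097]
eef_rot: [0.712, 0.702, -0.001, -0.001]
contact_force: [0.7, -0.5, 0.1]
opening: 0.615
finger_force: 0.0
```

Call:
send_rows(motion=[{"x": 3.5, "y": 0.1, "z": 0, "rx": 0, "ry": 0, "rz": 0, "jaw": 8.8}, {"x": 3.5, "y": 0.1, "z": 0, "rx": 0, "ry": 0, "rz": 0, "jaw": 8.8}, {"x": 3.5, "y": 0.1, "z": 0, "rx": 0, "ry": 0, "rz": 0, "jaw": 8.8}, {"x": 3.5, "y": 0, "z": 0, "rx": 0, "ry": 0, "rz": 0, "jaw": 8.8}, {"x": 3.5, "y": 0, "z": 0, "rx": 0, "ry": 0, "rz": 0, "jaw": 8.8}])

```text
clock: 7.25
tool_pos: [0.5189, 0.1425, 0.3097]
eef_rot: [0.712, 0.702, -0.001, -0.0]
contact_force: [0.3, -0.6, -0.4]
opening: 0.999
finger_force: 0.0
```

Call:
send_rows(motion=[{"x": 3.5, "y": 0.1, "z": 0, "rx": 0, "ry": 0, "rz": 0, "jaw": 8.8}, {"x": 3.5, "y": 0, "z": 0, "rx": 0, "ry": 0, "rz": 0, "jaw": 8.8}, {"x": 3.5, "y": 0, "z": 0, "rx": 0, "ry": 0, "rz": 0, "jaw": 8.8}, {"x": 0, "y": 0, "z": 0, "rx": 0, "ry": 0, "rz": 0, "jaw": 8.8}, {"x": 0, "y": 0, "z": 0, "rx": 0, "ry": 0, "rz": 0, "jaw": 8.8}])

```text
clock: 7.75
tool_pos: [0.5215, 0.2465, 0.3094]
eef_rot: [0.711, 0.703, -0.001, -0.0]
contact_force: [-0.4, 0.1, -0.2]
opening: 0.994
finger_force: 0.0
```

```bash
python3 -c "
from h import *
t=snap('wrist','w2');s=snap('scene','s2')
cv2.imwrite('pics/c2.png',cv2.resize(np.hstack([s['img'][0:480],t['img']])[:,:,::-1],(800,300)));print(get_state())
print(proj(t,[[.5235,.307,.219],[.522,.247,.219],[.5215,.187,.219]]))"
```

```text
{'clock': 7.85, 'q': array([-0.71124417,  0.5724837 ,  0.32823548,  1.65409247, -0.21466317,
        0.9518697 , -0.32254628]), 'qd': array([ 0.00965305, -0.00333272,  0.00430476,  0.00229322, -0.00519587,
       -0.00451652,  0.00010949]), 'joint_torque': array([-9.98934656e-01, -4.57611072e+01,  3.94083738e+00, -1.59140271e+01,
       -1.08582366e-01, -3.44619897e-03,  1.69030376e-03]), 'tool_pos': array([0.52216694, 0.24454327, 0.30979782]), 'eef_rot': array([ 7.12783595e-01,  7.01383559e-01, -7.26672282e-04,  3.49988904e-04]), 'contact_force': array([ 0.14916031, -0.28242177,  0.63908703]), 'moment': array([-0.10453531,  0.0110717 , -0.03573912]), 'finger_force': 0.0, 'opening': 0.9986409824505875}
[[319.82957014 163.51528839]
 [318.51503769 258.03536871]
 [318.81487901 338.43086068]]
```

View pics/c2.png

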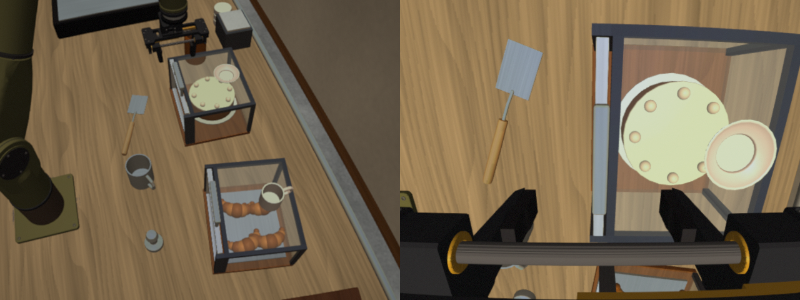

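The scene view shows the croissant front shut. In the wrist view the cake bar spans rows 168-341 at column 321, which matches the prediction. I'll lower the gripper onto it.

Call:
send_rows(motion=[{"x": 0, "y": 0, "z": 2.5, "rx": 0, "ry": 0, "rz": 0, "jaw": 6}, {"x": 0, "y": 0, "z": 2, "rx": 0, "ry": 0, "rz": 0, "jaw": 6}, {"x": 0, "y": 0, "z": 1.5, "rx": 0, "ry": 0, "rz": 0, "jaw": 6}, {"x": 0, "y": 0, "z": 1, "rx": 0, "ry": 0, "rz": 0, "jaw": 6}, {"x": 0, "y": 0, "z": 0.5, "rx": 0, "ry": 0, "rz": 0, "jaw": 6}])

```text
clock: 8.35
tool_pos: [0.5222, 0.245, 0.2342]
eef_rot: [0.713, 0.701, -0.001, 0.0]
contact_force: [0.1, 0.1, 0.5]
opening: 0.684
finger_force: 0.0
```

Call:
send_rows(motion=[{"x": 0, "y": 0, "z": 0.8, "rx": 0, "ry": 0, "rz": 0, "jaw": 6}, {"x": 0, "y": 0, "z": 0.8, "rx": 0, "ry": 0, "rz": 0, "jaw": 6}, {"x": 0, "y": 0, "z": 0.8, "rx": 0, "ry": 0, "rz": 0, "jaw": 6}, {"x": 0, "y": 0, "z": 0.5, "rx": 0, "ry": 0, "rz": 0, "jaw": 6}, {"x": 0, "y": 0, "z": 0, "rx": 0, "ry": 0, "rz": 0, "jaw": 6}])

```text
clock: 8.85
tool_pos: [0.5218, 0.2464, 0.205]
eef_rot: [0.712, 0.702, -0.001, -0.0]
contact_force: [0.4, 0.8, -0.2]
opening: 0.681
finger_force: 0.0
```

Call:
send_rows(motion=[{"x": 0, "y": 0, "z": 0, "rx": 0, "ry": 0, "rz": 0, "jaw": 0}, {"x": 0, "y": 0, "z": 0, "rx": 0, "ry": 0, "rz": 0, "jaw": 0}, {"x": 0, "y": 0, "z": 0, "rx": 0, "ry": 0, "rz": 0, "jaw": 0}, {"x": 0, "y": 0, "z": 0, "rx": 0, "ry": 0, "rz": 0, "jaw": 0}, {"x": 0, "y": 0, "z": 0, "rx": 0, "ry": 0, "rz": 0, "jaw": 0}], grip_force=40)

```text
clock: 9.35
tool_pos: [0.5224, 0.2465, 0.2059]
eef_rot: [0.712, 0.702, 0.0, 0.0]
contact_force: [0.3, -0.5, 0.2]
opening: 0.252
finger_force: 0.0
```

Call:
send_rows(motion=[{"x": 0, "y": 0, "z": 0, "rx": 0, "ry": 0, "rz": 0, "jaw": 0}, {"x": 0, "y": 0, "z": 0, "rx": 0, "ry": 0, "rz": 0, "jaw": 0}, {"x": 0, "y": 0, "z": 0, "rx": 0, "ry": 0, "rz": 0, "jaw": 0}, {"x": 0, "y": 0, "z": 0, "rx": 0, "ry": 0, "rz": 0, "jaw": 0}, {"x": 0, "y": 0, "z": 0, "rx": 0, "ry": 0, "rz": 0, "jaw": 0}])

```text
clock: 9.85
tool_pos: [0.5234, 0.2465, 0.2059]
eef_rot: [0.712, 0.702, 0.001, 0.001]
contact_force: [4.7, -0.4, -3.0]
opening: 0.174
finger_force: 40.0
```

Call:
send_rows(motion=[{"x": 0, "y": 0, "z": -0.4, "rx": 0, "ry": 0, "rz": 0, "jaw": 0}, {"x": 0, "y": 0, "z": -0.8, "rx": 0, "ry": 0, "rz": 0, "jaw": 0}, {"x": 0, "y": 0, "z": -0.8, "rx": 0, "ry": 0, "rz": 0, "jaw": 0}, {"x": 0, "y": 0, "z": -0.8, "rx": 0, "ry": 0, "rz": 0, "jaw": 0}, {"x": 0, "y": 0, "z": -0.8, "rx": 0, "ry": 0, "rz": 0, "jaw": 0}])

```text
clock: 10.35
tool_pos: [0.5233, 0.2465, 0.2411]
eef_rot: [0.712, 0.702, 0.001, 0.001]
contact_force: [8.6, 1.0, -11.1]
opening: 0.171
finger_force: 40.0
```

Call:
send_rows(motion=[{"x": 0, "y": 0, "z": -0.8, "rx": 0, "ry": 0, "rz": 0, "jaw": 0}, {"x": 0, "y": 0, "z": -0.8, "rx": 0, "ry": 0, "rz": 0, "jaw": 0}, {"x": 0, "y": 0, "z": -0.8, "rx": 0, "ry": 0, "rz": 0, "jaw": 0}, {"x": 0, "y": 0, "z": -0.8, "rx": 0, "ry": 0, "rz": 0, "jaw": 0}, {"x": 0, "y": 0, "z": -0.8, "rx": 0, "ry": 0, "rz": 0, "jaw": 0}])

```text
clock: 10.85
tool_pos: [0.5233, 0.2465, 0.281]
eef_rot: [0.712, 0.702, 0.001, 0.001]
contact_force: [8.4, 1.4, -10.9]
opening: 0.171
finger_force: 40.0
```

Call:
send_rows(motion=[{"x": 0, "y": 0, "z": -0.8, "rx": 0, "ry": 0, "rz": 0, "jaw": 0}, {"x": 0, "y": 0, "z": -0.8, "rx": 0, "ry": 0, "rz": 0, "jaw": 0}, {"x": 0, "y": 0, "z": -0.8, "rx": 0, "ry": 0, "rz": 0, "jaw": 0}, {"x": 0, "y": 0, "z": -0.6, "rx": 0, "ry": 0, "rz": 0, "jaw": 0}, {"x": 0, "y": 0, "z": -0.3, "rx": 0, "ry": 0, "rz": 0, "jaw": 0}])

```text
clock: 11.35
tool_pos: [0.5232, 0.2464, 0.3112]
eef_rot: [0.712, 0.702, -0.0, 0.001]
contact_force: [18.9, 5.0, -43.9]
opening: 0.169
finger_force: 40.0
```

Call:
send_rows(motion=[{"x": 0, "y": 0, "z": -0.2, "rx": 0, "ry": 0, "rz": 0, "jaw": 0}, {"x": 0, "y": 0, "z": -0.1, "rx": 0, "ry": 0, "rz": 0, "jaw": 0}, {"x": 0, "y": 0, "z": 0, "rx": 0, "ry": 0, "rz": 0, "jaw": 0}, {"x": 0, "y": 0, "z": 0, "rx": 0, "ry": 0, "rz": 0, "jaw": 0}, {"x": 0, "y": 0, "z": 0, "rx": 0, "ry": 0, "rz": 0, "jaw": 0}])

```text
clock: 11.85
tool_pos: [0.5232, 0.2464, 0.3112]
eef_rot: [0.712, 0.702, -0.002, 0.001]
contact_force: [19.6, 4.0, -43.4]
opening: 0.172
finger_force: 40.0
```

The upper stop is reached (force up to 44 N, no further motion). I'll ease off, release and rise clear.

Call:
send_rows(motion=[{"x": 0, "y": 0, "z": 0.2, "rx": 0, "ry": 0, "rz": 0, "jaw": 0}, {"x": 0, "y": 0, "z": 0.1, "rx": 0, "ry": 0, "rz": 0, "jaw": 0}, {"x": 0, "y": 0, "z": 0, "rx": 0, "ry": 0, "rz": 0, "jaw": 0}, {"x": 0, "y": 0, "z": 0, "rx": 0, "ry": 0, "rz": 0, "jaw": 0}, {"x": 0, "y": 0, "z": 0, "rx": 0, "ry": 0, "rz": 0, "jaw": 0}])

```text
clock: 12.35
tool_pos: [0.5232, 0.2465, 0.3111]
eef_rot: [0.712, 0.702, -0.001, 0.001]
contact_force: [14.0, 2.7, -25.7]
opening: 0.174
finger_force: 40.0
```

Call:
send_rows(motion=[{"x": 0, "y": 0, "z": 0, "rx": 0, "ry": 0, "rz": 0, "jaw": 6}, {"x": 0, "y": 0, "z": 0, "rx": 0, "ry": 0, "rz": 0, "jaw": 6}, {"x": 0, "y": 0, "z": 0, "rx": 0, "ry": 0, "rz": 0, "jaw": 6}, {"x": 0, "y": 0, "z": 0, "rx": 0, "ry": 0, "rz": 0, "jaw": 6}, {"x": 0, "y": 0, "z": 0, "rx": 0, "ry": 0, "rz": 0, "jaw": 6}])

```text
clock: 12.85
tool_pos: [0.522, 0.2465, 0.3151]
eef_rot: [0.712, 0.702, 0.0, -0.0]
contact_force: [-0.1, -0.0, -0.2]
opening: 0.603
finger_force: 0.0
```

Call:
send_rows(motion=[{"x": 0, "y": 0, "z": -1, "rx": 0, "ry": 0, "rz": 0, "jaw": 6}, {"x": 0, "y": 0, "z": -2, "rx": 0, "ry": 0, "rz": 0, "jaw": 6}, {"x": 0, "y": 0, "z": -2, "rx": 0, "ry": 0, "rz": 0, "jaw": 6}, {"x": 0, "y": 0, "z": -2, "rx": 0, "ry": 0, "rz": 0, "jaw": 6}, {"x": 0, "y": 0, "z": -1, "rx": 0, "ry": 0, "rz": 0, "jaw": 6}])

```text
clock: 13.35
tool_pos: [0.523, 0.2466, 0.3973]
eef_rot: [0.712, 0.702, 0.002, 0.001]
contact_force: [-0.3, 0.2, -0.9]
opening: 0.678
finger_force: 0.0
```

Call:
send_rows(motion=[{"x": 0, "y": -3, "z": 0, "rx": 0, "ry": 0, "rz": 0, "jaw": 6}, {"x": 0, "y": -3, "z": 0, "rx": 0, "ry": 0, "rz": 0, "jaw": 6}, {"x": 0, "y": -3, "z": 0, "rx": 0, "ry": 0, "rz": 0, "jaw": 6}, {"x": 0, "y": 0, "z": 0, "rx": 0, "ry": 0, "rz": 0, "jaw": 6}, {"x": 0, "y": 0, "z": 0, "rx": 0, "ry": 0, "rz": 0, "jaw": 6}])

```text
clock: 13.85
tool_pos: [0.4323, 0.2479, 0.3952]
eef_rot: [0.712, 0.702, 0.001, 0.0]
contact_force: [0.2, 0.6, -0.6]
opening: 0.682
finger_force: 0.0
```

```bash
python3 -c "
from h import *
t=snap('wrist','w3');s=snap('scene','s3')
cv2.imwrite('pics/c3.png',cv2.resize(np.hstack([s['img'],t['img']])[:,:,::-1],(800,300)));print(get_state()['contact_force'])
for z in (.329,.219): print(proj(t,[[.5235,.307,z],[.5215,.187,z]]).round())"
```

```text
[ 0.63600724  0.47690191 -0.4777539 ]
[[484. 169.]
 [457. 359.]]
[[427. 154.]
 [415. 288.]]
```

View pics/c3.png

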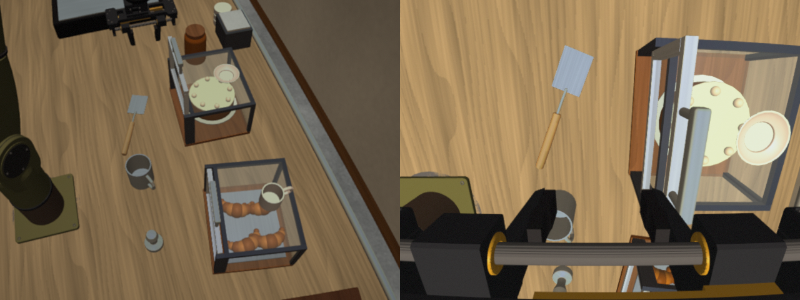

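The cake bar's far end is at wrist (485,173), as predicted for fully open (484,169). The croissant front is down and the gripper is clear of everything.

```bash
python3 -c "
from plant import *
print(finish_job())"
```

```text
the job is handed in; nothing more can be done
None
```

I shut the croissant case, then raised the cake case's front to its upper stop and left it standing open with the gripper clear of everything; the job is handed in at about 14 s on the clock, and no verdict was returned.

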